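# Seat a fresh blade in the bench case opener

### The arm

A 6-joint arm with a two-finger parallel gripper is mounted at the origin on the work surface. World frame = base frame: x ahead of the robot, y to its left, z up, the work surface at z = 0. Lengths are in m, angles in rad, forces in N, time in s.
With the tool pointing down it reaches from about 0.35 to 0.775 m from the base axis. Payload 7.3 kg.
Tool frame: the origin (TCP) lies at the very end of the fingers, on their centre line; the grasp point (between the pads) lies 19 mm behind it; z points along the fingers, y is the line along which they close (so a half turn about z gives the same grasp; the last joint's range is limited). The gripper opens to 92 mm and grips with 3 to 60 N. Pads are 19 mm wide; open, the fingers measure 130 mm over their backs; the gripper's body (75 mm by 190 mm) begins 47 mm behind the grasp point.
Start: joints at [-1.314, 0.342, 1.524, -0, 1.275, -0.146], TCP at [0.206, -0.483, 0.227] pointing down, gripper open.
Joint ranges: [-2.53, 2.53], [-0.77, 2.02], [0.04, 2.7], [-1, 4.14], [0.28, 2.66], [-3.11, 3.11]. Speed limits (rad/s): [2.57, 2.57, 3.14, 3.14, 3.14, 3.14].

### API

Orientations are given as [roll, pitch, yaw] about the fixed x, y, z axes, in that order (R = Rz(yaw) Ry(pitch) Rx(roll)).
In Python, from cell import observe, read_camera, get_calibration, hand_in, search_frame gives the robot as it stands.
- The arm moves only by the tool step_arm, never from a script. Its argument "commands" is a list of rows, each an object with "translation": the shift along the tool's x, y, z in mm, a list of three; "roll": the turn about the tool's z in rad. In form: [{"translation": [x, y, z], "roll": roll}, ...]. A call has 1 to 20 rows; each row shifts and turns the commanded pose from where the row before left it, along the tool's axes as they then stand; what a row does not reach is not made up. A row lasts 1/12 s, in which the tool goes at most 41.7 mm and 7.16 degrees, less where a joint would pass 70% of its speed; a pose out of reach is approached as far as the arm can. A call is refused whole if a number of a shift passes 41.7 or a number of a turn 0.125, either way. A call with a gripper value outside its range is refused whole. "fingers" is the opening, from 0 (shut) to 1 (fully open), set as the call begins (left out, the last holds). The fingers move at their own pace and stop on an object; "grip_force" is the grip in N (left out, the last holds). Time passes only in rows, so rows that do not move let the fingers close. It gives the time, the measured TCP pose, the force, the opening and the grip force at its end, in the units of the state.
- observe(): the state, without advancing time (a new reading comes with each control period).
- read_camera(name): name is "scene" or "top" or "wrist"; returns the picture (480x640x3 uint8, red, green, blue); there is no depth.
- get_calibration(name): a dict with "camera_matrix" (3x3 intrinsics, pixels), "world_from_camera" (4x4, takes a point from camera to world coordinates). Camera axes: x right, y up, looking along -z (the intrinsics and any distortion apply to the point x, -y, -z); pixel columns grow to the right and rows downward; lengths in m; the calibration is good to about 2 mm. The wrist camera is an equidistant fisheye: a pixel r from the principal point sees the ray r / f radians off the axis. A picture is of the moment at which its call begins: read the wrist's pose just before it. get_calibration takes no time and is no camera call; for the wrist camera it gives the pose at the moment of the call.
- hand_in(): hands the job in; it is judged then, once.
Trained networks look in the newest picture that a camera, given by its name, has taken for a name from the list of things; names that differ only in an ending like _2 or _b are one class to them, and where a whole thing is asked for, a point or a joint stands for the part that bears it (a point fixed in the world has none). Each returns a list of dicts, best first, with "confidence" (0 to 1); they miss things now and then, are a little off and sometimes report something else, mostly with a low value. They report only what shows in the picture. A call takes as long as a camera call. They do not tell look-alikes from the thing itself.
- search_frame(camera, name): "at" ([x, y, z] in m, in world coordinates, good to about 4 mm: the middle of the surface that is visible of it).
The state is a dict: "time": time; "qpos": joint angles; "qvel": joint speeds; "joint_efforts": joint torques, N m; "tool_pos": TCP position; "tool_rot": TCP orientation; "contact_force": force on the tool from outside, world axes, zero at the start; "torque": the same for the moment, N m; "opening": finger opening in m; "grip_force": force on a finger pad.
Only numpy, scipy, OpenCV 4.12 (cv2) and the standard library are available. Lean on these libraries where they do the work, as an engineer would, in place of code of your own. Each camera call takes 0.05 s, during which the arm holds its last target. There are 200 camera calls.

### The job

Take the spare blade from the orange mat block and fit it into the blue bench case opener, bevel up and heel first under the hold-down bridge, then slide it gently along the channel until its notch drops over the locating pin and the blade lies flat on the bed. The pin is locked wherever the last job left it, so feel for it and do not force the blade. Let go of the blade and leave everything else on the bench where it is.

Things in the scene. Friction and masses are not known exactly. Their poses are not given: they have to be found in the camera images.
- blade: spare blade: flat steel strip 140 x 24 x 4 mm, about 100 g, balancing near its middle. Origin at the centre of its underside; +x runs along it to the heel (the notched end, x = +70 mm), -x to the cutting edge (x = -70 mm, the last 12 mm bevelled down to 2 mm), +z is the bevel side. It starts flat on the mat block, bevel up
- blade_notch (a point): centre, at the underside, of the blade's notch: a 10 x 10 mm square window through the blade on its centre line, 34 mm from the heel end, 36 mm from the blade's origin. When the blade is pushed at its edge end, friction at a level or sinking finger can hold the heel up so that the notch rides past the pin; a slightly rising push or short taps let it drop
- mat_block: orange silicone mat block, 110 x 180 mm and 20 mm high, fixed to the bench; origin at the centre of its underside, its long side along its own y
- opener: bench case opener, fixed: blue base 305 x 105 mm, origin at the centre of its underside, x along the blade channel. The blade goes in towards +x, heel first, and lies with its axes along the opener's. Its dark blade carriage with aluminium rails spans x = 25 to 142 mm, 50 mm wide; its top is the bed, z = 40 mm. A blue end plate closes the channel at x = 143 mm (top z = 52 mm), black knob behind
- opener_mouth (a point): on the bed surface, middle of the channel's mouth, the carriage's edge: x = 25 mm, z = 40 mm in the opener's frame. Two rails, 10 mm above the bed, leave a channel 26 mm wide, flared to about 32 mm over the first 12 mm. The seated blade sticks out of the mouth by 25 to 55 mm
- opener_bridge (a point): underside, at its middle, of the fixed hold-down bridge over the channel: x = 53 to 69 mm, underside z = 54 mm (14 mm above the bed), top z = 60 mm, with a brass thumb screw 20 mm across up to z = 75 mm. Behind it the channel is open above
- opener_seat (a point): on the bed surface, mid-channel, at the middle of the pin's settings: x = 91 mm, z = 40 mm in the opener's frame, axes as the opener's. The one locating pin (brass, 7 mm thick, rounded top, 4.5 mm above the bed) is locked within 11 mm of here along x; where is not reported. A heel not lifted over the pin butts on it 38 mm short; a blade lying on the pin tilts, edge end down
- opener_table (a point): middle of the top of the black case table before the mouth: x = -135 to -10 mm, 70 mm wide, z = 28 mm (12 mm below the bed); a V stop stands at its far end, x = -143 to -114 mm, top z = 46 mm
- dish: white ceramic dish, 110 mm across, 22 mm high, loose; origin at the centre of its underside; leave alone
- tweezer: steel tweezer, 145 mm long, about 8 mm high, lying loose, origin at the middle of its underside; leave alone
- loupe: black eye loupe, 38 mm across, 34 mm high, loose, origin under its centre; leave alone
- case_cushion: blue round case cushion with a watch case on it, 76 mm across, 23 mm high, loose, origin under its centre; leave alone
- amber_jar: amber jar, 44 mm across, 95 mm high, loose, origin under its centre; leave alone
There are look-alikes about, which are no part of the job. Leave any purple look-alike of the blade alone. There is more than one size of the mat_block; the one meant has the size given above.

How it is judged:
By the outcome, as a careful person would: the job done as asked, in the order asked, and still so for the second after the job is handed in, with the robot touching nothing.
It also fails if it takes over 45 s, if anything falls off the work surface, if the arm or the gripper's body presses on something with over 40 N, if the wrist force passes 120 N, or if a joint passes its speed limit or range.

## Working session

There is one attempt and no reset: what is moved stays moved. The work goes in short steps, Python scripts to look and compute and a tool call to move; the robot and the scene stay as the last step left them, time stands still between calls to the robot, and variables do not carry over. Pictures are saved under pics/ and viewed, at most 10 in all, crops included, and the job is handed in when it is done.

Besides the shell and the picture viewer there is one more tool, called after "Call:" by a JSON object that holds its "name" and its "arguments". step_arm: Moves the arm, as the interface text tells. Its arguments: {"type":"object","properties":{"commands":{"type":"array"},"fingers":{"type":"number"},"grip_force":{"type":"number"}},"required":["commands"]}

```bash
mkdir -p pics; ls
python3 - <<'E'
from cell import *
import cv2,numpy as np
s=observe();print(s['time'],s['tool_pos'],s['tool_rot'],s['opening'])
for c in ['top','scene']:
    im=read_camera(c);cv2.imwrite(f'pics/{c}1.png',im[:,:,::-1])
    k=get_calibration(c);print(c,np.round(k['camera_matrix'],1).tolist(),np.round(k['world_from_camera'],3).tolist(),[x for x in k])
for n in ['blade','blade_notch','mat_block','opener','opener_mouth','opener_bridge','opener_seat','opener_table']:
    for c in ['top']:
        print(n,c,[(np.round(d['at'],3).tolist(),round(d['confidence'],2)) for d in search_frame(c,n)])
E
```

```text
pics
0.0 [ 0.2057018  -0.48258934  0.22606434] [-3.14013121e+00 -1.85018813e-04  4.02799545e-01] 0.0917709818538631
top [[511.6, 0.0, 314.2], [0.0, 511.6, 243.4], [0.0, 0.0, 1.0]] [[0.027, 0.996, -0.081, 0.379], [-1.0, 0.027, -0.012, -0.124], [-0.01, 0.082, 0.997, 1.659], [0.0, 0.0, 0.0, 1.0]] ['camera_matrix', 'world_from_camera']
scene [[538.8, 0.0, 325.6], [0.0, 538.8, 236.6], [0.0, 0.0, 1.0]] [[-0.204, -0.83, 0.519, 1.192], [0.979, -0.175, 0.104, 0.01], [0.004, 0.529, 0.848, 1.218], [0.0, 0.0, 0.0, 1.0]] ['camera_matrix', 'world_from_camera']
blade top [([0.25, -0.389, 0.003], 0.82), ([0.49, -0.485, 0.003], 0.65), ([0.628, -0.261, 0.022], 0.58)]
blade_notch top [([0.249, -0.387, 0.006], 0.67), ([0.496, -0.483, 0.002], 0.61), ([0.541, 0.079, 0.026], 0.6), ([0.631, -0.262, 0.024], 0.51), ([0.715, -0.15, 0.022], 0.29)]
mat_block top [([0.614, -0.273, 0.017], 0.82), ([0.384, -0.636, 0.014], 0.65)]
opener top [([0.546, 0.081, 0.026], 0.83), ([0.631, -0.26, 0.024], 0.43)]
opener_mouth top [([0.546, 0.076, 0.027], 0.61)]
opener_bridge top [([0.546, 0.076, 0.025], 0.56)]
opener_seat top [([0.547, 0.076, 0.028], 0.84)]
opener_table top [([0.55, 0.079, 0.03], 0.81)]
```

View pics/top1.png

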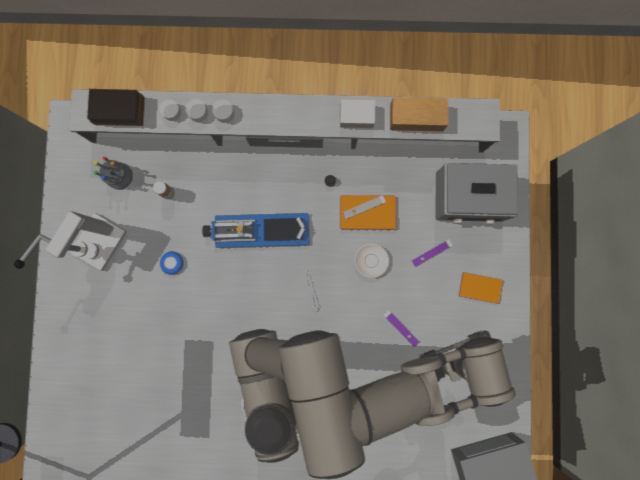

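View pics/scene1.png

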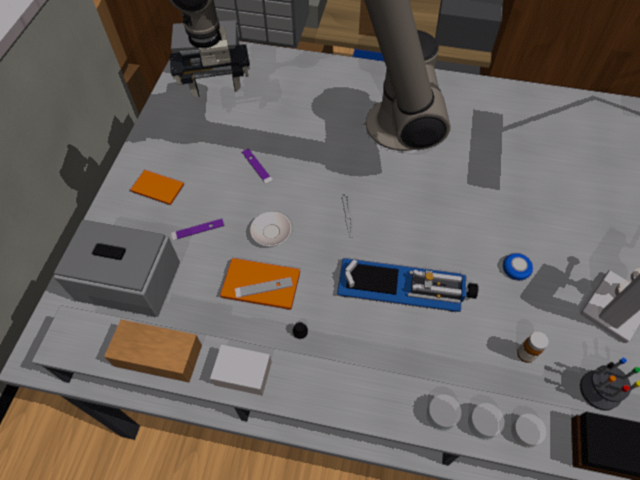

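The top view shows the blade on the orange block at (344–385, 197–218). The opener is at (205–310, 214–248), with its knob to the left, so its +x is about world +y. I'll enlarge the blade and the opener next.

Run:
```python
import cv2,numpy as np
t=cv2.imread('pics/top1.png');s=cv2.imread('pics/scene1.png')
a=cv2.resize(t[185:260,195:405],(800,286),interpolation=cv2.INTER_CUBIC)
b=cv2.resize(s[250:320,215:485],(800,207),interpolation=cv2.INTER_CUBIC)
cv2.imwrite('pics/crop1.png',np.vstack([a,b]))
```

```text
(no output)
```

View pics/crop1.png

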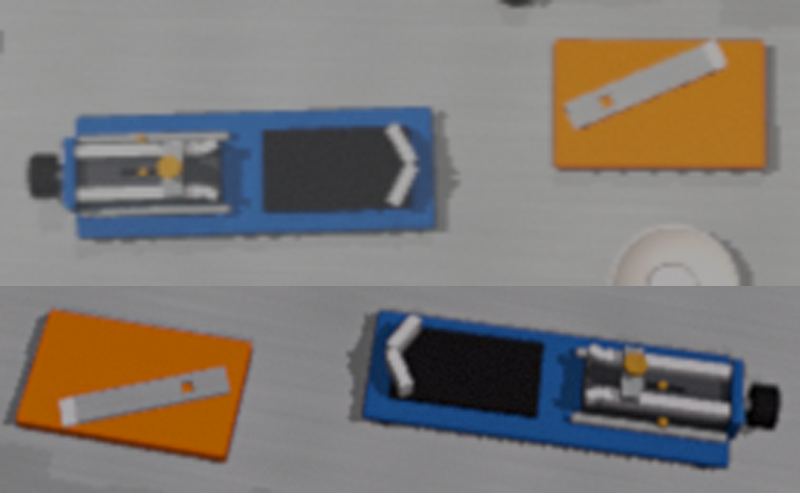

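The notch is at the blade's left (+y) end and the white bevel at the right end, so the blade already points roughly the way the opener does. Pin: a brass dot just behind the bridge. Now for the numbers from the segmented pictures.

```bash
cat > h.py <<'E'
import cv2,numpy as np
from cell import *
def ray(k,uv,fish=False):
    K=k['camera_matrix'];T=k['world_from_camera']
    x=(uv[0]-K[0,2])/K[0,0];y=(uv[1]-K[1,2])/K[1,1]
    if fish:
        r=np.hypot(x,y);s=np.tan(r)/r if r>1e-9 else 1;x*=s;y*=s
    return T[:3,3],T[:3,:3]@np.array([x,-y,-1.])
def at_z(k,uv,z,fish=False):
    o,d=ray(k,uv,fish);return (o+d*(z-o[2])/d[2])
def project(k,p,fish=False):
    K=k['camera_matrix'];T=k['world_from_camera']
    c=T[:3,:3].T@(np.array(p)-T[:3,3]);x,y=c[0]/-c[2],-c[1]/-c[2]
    if fish:
        r=np.hypot(x,y);s=np.arctan(r)/r;x*=s;y*=s
    return np.array([K[0,0]*x+K[0,2],K[1,1]*y+K[1,2]])
E
python3 - <<'E'
from h import *
k=get_calibration('top');t=cv2.imread('pics/top1.png')
hsv=cv2.cvtColor(t,cv2.COLOR_BGR2HSV)
def seg(m,box):
    u0,v0,u1,v1=box;mm=np.zeros(m.shape,np.uint8);mm[v0:v1,u0:u1]=m[v0:v1,u0:u1]
    v,u=np.nonzero(mm);return np.stack([u,v],1).astype(float)
def rect(p,z):
    w=np.array([at_z(k,q,z)[:2] for q in p]);r=cv2.minAreaRect((w*1000).astype(np.float32));return np.round(r[0],1),np.round(r[1],1),round(r[2],2)
H,S,V=[hsv[:,:,i].astype(int) for i in range(3)]
mat=((H>8)&(H<25)&(S>150)).astype(np.uint8)
bl=((S<90)&(V>90)).astype(np.uint8)
print('mat',rect(seg(mat,(335,190,402,234)),.02))
print('blade',rect(seg(bl,(343,196,388,220)),.024), )
blue=((H>95)&(H<125)&(S>120)&(V>60)).astype(np.uint8)
for z in (.012,.02,.028): print('opener',z,rect(seg(blue,(200,205,318,255)),z))
blk=((V<60)).astype(np.uint8)
print('table',rect(seg(blk,(258,212,306,248)),.028))
br=((H>12)&(H<30)&(S>150)).astype(np.uint8)
p=seg(br,(205,225,260,240));print(p.tolist())
E
```

```text
mat (array([ 619., -275.]), array([104.2, 174.7]), 1.47)
blade (array([ 635., -261.]), array([ 23.8, 139.8]), 24.83)
opener 0.012 (array([552.3,  73.5]), array([101.3, 310.8]), 3.17)
opener 0.02 (array([551.4,  72.6]), array([100.8, 309.3]), 3.17)
opener 0.028 (array([550.6,  71.6]), array([100.3, 307.8]), 3.17)
table (array([555.2,   0.8]), array([ 63.5, 110.3]), 4.01)
[[237.0, 227.0], [238.0, 227.0], [239.0, 227.0], [240.0, 227.0], [237.0, 228.0], [238.0, 228.0], [239.0, 228.0], [240.0, 228.0], [241.0, 228.0], [237.0, 229.0], [238.0, 229.0], [239.0, 229.0], [240.0, 229.0], [241.0, 229.0], [237.0, 230.0], [238.0, 230.0], [239.0, 230.0], [240.0, 230.0]]
```

Call:
{"name": "step_arm", "arguments": {"commands": [{"translation":[40,2,0],"roll":0},{"translation":[40,2,0],"roll":0},{"translation":[40,2,0],"roll":0},{"translation":[40,2,0],"roll":0},{"translation":[40,2,0],"roll":0},{"translation":[40,2,0],"roll":0},{"translation":[40,2,0],"roll":0},{"translation":[40,2,0],"roll":0},{"translation":[40,2,0],"roll":0},{"translation":[40,2,0],"roll":0},{"translation":[40,2,0],"roll":0},{"translation":[40,2,0],"roll":0}], "fingers": 0.6, "grip_force": 40}}

```text
time: 1.5
tool_pos: [0.6584, -0.3158, 0.2267]
tool_rot: [3.141, 0.0, 0.403]
contact_force: [-0.1, -0.9, -0.5]
opening: 0.0553
grip_force: 0.0
```

Call:
{"name": "step_arm", "arguments": {"commands": [{"translation":[0,0,5],"roll":-0.123},{"translation":[0,0,5],"roll":-0.123},{"translation":[0,0,5],"roll":-0.123},{"translation":[0,0,5],"roll":-0.123},{"translation":[0,0,5],"roll":-0.123},{"translation":[0,0,5],"roll":-0.123},{"translation":[0,0,5],"roll":-0.123},{"translation":[0,0,5],"roll":-0.123},{"translation":[0,0,5],"roll":-0.123},{"translation":[0,0,5],"roll":-0.123},{"translation":[0,0,5],"roll":-0.123},{"translation":[0,0,5],"roll":-0.123},{"translation":[0,0,5],"roll":-0.123},{"translation":[0,0,0],"roll":0},{"translation":[0,0,0],"roll":0}]}}

```text
time: 2.75
tool_pos: [0.6567, -0.3168, 0.1613]
tool_rot: [-3.141, -0.001, 1.998]
contact_force: [0.1, -0.8, 0.8]
opening: 0.0551
grip_force: 0.0
```

Run:
```python
from h import *
s=observe();k=get_calibration('wrist');im=read_camera('wrist');cv2.imwrite('pics/w1.png',im[:,:,::-1])
print(s['time'],s['tool_pos'],s['tool_rot'],s['opening'],s['contact_force']);print(np.round(k['camera_matrix'],1).tolist(),np.round(k['world_from_camera'],3).tolist())
T=k['world_from_camera']
np.savez('w1.npz',K=k['camera_matrix'],T=T)
c=np.array([.635,-.261]);a=np.array([-.42,.908]);n=np.array([-a[1],a[0]])
for l,w in ((.07,.012),(.07,-.012),(-.07,.012),(-.07,-.012),(.036,0)): print(l,w,project(k,[*(c+a*l+n*w),.024],True).round(0))
```

```text
2.75 [ 0.65665685 -0.31684162  0.16132038] [-3.14107066e+00 -6.95284940e-04  1.99804706e+00] 0.05509714227668734 [ 0.08998905 -0.81139066  0.78913188]
[[371.6, 0.0, 326.5], [0.0, 371.6, 250.7], [0.0, 0.0, 1.0]] [[0.91, -0.401, -0.104, 0.628], [0.414, 0.88, 0.232, -0.255], [-0.001, -0.254, 0.967, 0.319], [0.0, 0.0, 0.0, 1.0]]
0.07 0.012 [316.  79.]
0.07 -0.012 [346.  79.]
-0.07 0.012 [317. 252.]
-0.07 -0.012 [346. 252.]
0.036 0 [331. 120.]
```

View pics/w1.png

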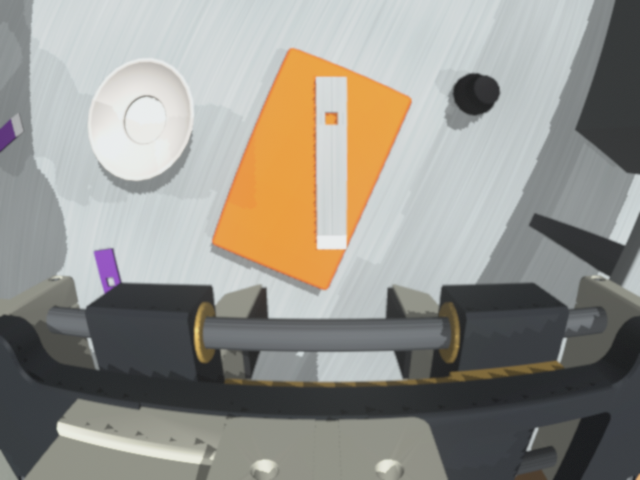

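The wrist view shows the blade at (316–347, 77–248), its notch at (331, 118) and the bevel at the bottom, within 2–3 px of the prediction. I'll refine that by segmentation.

Run:
```python
from h import *
z=np.load('w1.npz');k=dict(camera_matrix=z['K'],world_from_camera=z['T'])
h=cv2.cvtColor(cv2.imread('pics/w1.png'),cv2.COLOR_BGR2HSV)
m=(h[:,:,1]<60)&(h[:,:,2]>140);b=np.zeros(m.shape,np.uint8);b[70:256,305:352]=m[70:256,305:352]
b=cv2.morphologyEx(b,cv2.MORPH_OPEN,np.ones((5,5)))
v,u=np.nonzero(b);w=np.array([at_z(k,q,.024,True)[:2] for q in zip(u.astype(float),v.astype(float))])
r=cv2.minAreaRect((w*1000).astype(np.float32));print(r)
a=np.radians(r[2]+(90 if r[1][0]<r[1][1] else 0));d=np.array([np.cos(a),np.sin(a)]);g=np.array(r[0])/1000-.059*d
s=observe();t=s['tool_pos'];y=s['tool_rot'][2]
dx=g-t[:2];print('yaw',a,'roll needed',y-a,'move tool xy mm',1000*dx@[np.cos(y),np.sin(y)],1000*dx@[np.sin(y),-np.cos(y)],'grip',g)
```

```text
((636.3325805664062, -261.16815185546875), (27.826709747314453, 144.48890686035156), 25.428035736083984)
yaw 2.014599272704342 roll needed -0.016716800020328604 move tool xy mm 0.28914870298971884 5.400006682962295 grip [ 0.66166583 -0.31445254]
```

Call:
{"name": "step_arm", "arguments": {"commands": [{"translation":[0,4.5,25],"roll":0},{"translation":[0,0,30],"roll":0},{"translation":[0,0,30],"roll":0},{"translation":[0,0,25],"roll":0},{"translation":[0,0,15],"roll":0},{"translation":[0,0,8],"roll":0},{"translation":[0,0,4],"roll":0},{"translation":[0,0,2],"roll":0},{"translation":[0,0,0],"roll":0}]}}

```text
time: 3.55
tool_pos: [0.6615, -0.3154, 0.0238]
tool_rot: [3.141, 0.002, 2.001]
contact_force: [-1.5, -0.5, 0.4]
opening: 0.0552
grip_force: 0.0
```

Call:
{"name": "step_arm", "arguments": {"commands": [{"translation":[0,0,1],"roll":0},{"translation":[0,0,0.5],"roll":0},{"translation":[0,0,0],"roll":0},{"translation":[0,0,0],"roll":0}]}}

```text
time: 3.88
tool_pos: [0.6611, -0.3152, 0.0219]
tool_rot: [3.141, 0.001, 2.002]
contact_force: [-0.4, 1.0, 0.9]
opening: 0.055
grip_force: 0.0
```

Call:
{"name": "step_arm", "arguments": {"commands": [{"translation":[0,0,0.8],"roll":0},{"translation":[0,0,0],"roll":0},{"translation":[0,0,0],"roll":0}]}}

```text
time: 4.13
tool_pos: [0.6609, -0.315, 0.0204]
tool_rot: [-3.142, 0.0, 2.002]
contact_force: [-0.7, 1.1, 0.1]
opening: 0.0547
grip_force: 0.0
```

Call:
{"name": "step_arm", "arguments": {"commands": [{"translation":[0,0,0],"roll":0},{"translation":[0,0,0],"roll":0},{"translation":[0,0,0],"roll":0},{"translation":[0,0,0],"roll":0},{"translation":[0,0,0],"roll":0},{"translation":[0,0,0],"roll":0},{"translation":[0,0,0],"roll":0},{"translation":[0,0,0],"roll":0}], "fingers": 0, "grip_force": 45}}

```text
time: 4.8
tool_pos: [0.6609, -0.315, 0.0204]
tool_rot: [-3.142, 0.0, 2.002]
contact_force: [-0.6, -0.2, 0.4]
opening: 0.022
grip_force: 45.0
```

Call:
{"name": "step_arm", "arguments": {"commands": [{"translation":[0,0,-4],"roll":0},{"translation":[0,0,-10],"roll":0},{"translation":[0,0,-20],"roll":0},{"translation":[0,0,-30],"roll":0},{"translation":[0,0,-30],"roll":0},{"translation":[0,0,-30],"roll":0},{"translation":[0,0,-16],"roll":0.094},{"translation":[0,0,0],"roll":0.094},{"translation":[0,0,0],"roll":0.094},{"translation":[0,0,0],"roll":0.094}]}}

```text
time: 5.63
tool_pos: [0.661, -0.3151, 0.1622]
tool_rot: [3.14, 0.001, 1.621]
contact_force: [-0.6, -0.5, -1.4]
opening: 0.0217
grip_force: 45.0
```

Call:
{"name": "step_arm", "arguments": {"commands": [{"translation":[15,-7,0],"roll":0},{"translation":[30,-14,0],"roll":0},{"translation":[30,-14,0],"roll":0},{"translation":[30,-14,0],"roll":0},{"translation":[30,-14,0],"roll":0},{"translation":[30,-14,0],"roll":0},{"translation":[30,-14,0],"roll":0},{"translation":[30,-14,0],"roll":0},{"translation":[30,-14,0],"roll":0},{"translation":[25,-11,0],"roll":0},{"translation":[15,-7,0],"roll":0},{"translation":[0,0,0],"roll":0},{"translation":[0,0,0],"roll":0}]}}

```text
time: 6.72
tool_pos: [0.5084, -0.0279, 0.1613]
tool_rot: [3.14, 0.001, 1.627]
contact_force: [0.5, -0.2, -1.3]
opening: 0.0217
grip_force: 45.0
```

Run:
```python
from h import *
s=observe();k=get_calibration('wrist');im=read_camera('wrist');cv2.imwrite('pics/w2.png',im[:,:,::-1])
print(s['time'],s['tool_pos'],s['tool_rot'],s['opening'],s['contact_force'])
np.savez('w2.npz',K=k['camera_matrix'],T=k['world_from_camera'])
c=np.array([.551,.072]);a=np.array([-.0558,.9984]);n=np.array([-a[1],a[0]])
for nm,l,w,z in (('mouth',.025,0,.04),('rail+',.025,.025,.05),('rail-',.025,-.025,.05),('seat',.091,0,.0445),('table',-.01,.035,.028),('table',-.01,-.035,.028),('screw',.061,0,.075)): print(nm,project(k,[*(c+a*l+n*w),z],True).round(0))
y=s['tool_rot'][2];a=np.array([np.cos(y),np.sin(y)]);n=np.array([-a[1],a[0]])
for l,w in((.129,.012),(.129,-.012),(.095,0)): print('blade',project(k,[*(s['tool_pos'][:2]+a*l+n*w),s['tool_pos'][2]+.004],True).round(0))
```

```text
6.7167 [ 0.50842371 -0.02790172  0.16131117] [3.13979063e+00 9.85338258e-04 1.62731722e+00] 0.0216787528025849 [ 0.54519154 -0.19589752 -1.33346757]
mouth [391.  85.]
rail+ [359.  81.]
rail- [427.  85.]
seat [391.   3.]
table [344. 130.]
table [432. 133.]
screw [399.  26.]
blade [298.  15.]
blade [356.  15.]
blade [327.  91.]
```

View pics/w2.png

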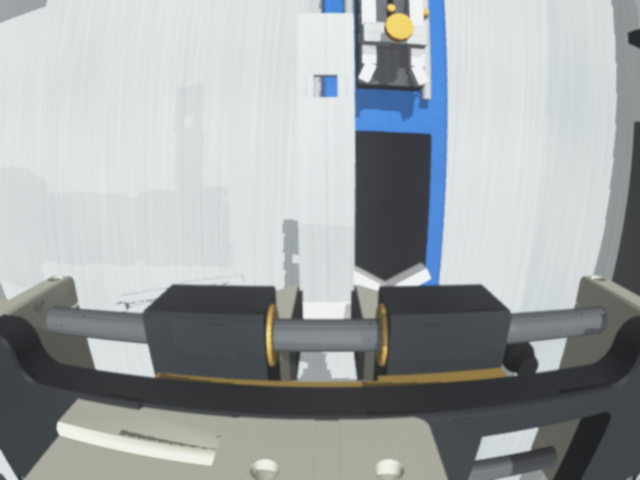

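The blade hangs level in the grip: heel at v≈14, notch at (325, 85). The channel mouth is near (394, 85), matching the prediction of (391, 85). Brass dots show at (391, 8), which may be the pin. I'll zoom in on the channel.

```bash
python3 -c "
import cv2
t=cv2.imread('pics/w2.png');cv2.imwrite('pics/crop2.png',cv2.resize(t[0:110,340:450],(600,600),interpolation=cv2.INTER_CUBIC))"
```

```text
(no output)
```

View pics/crop2.png

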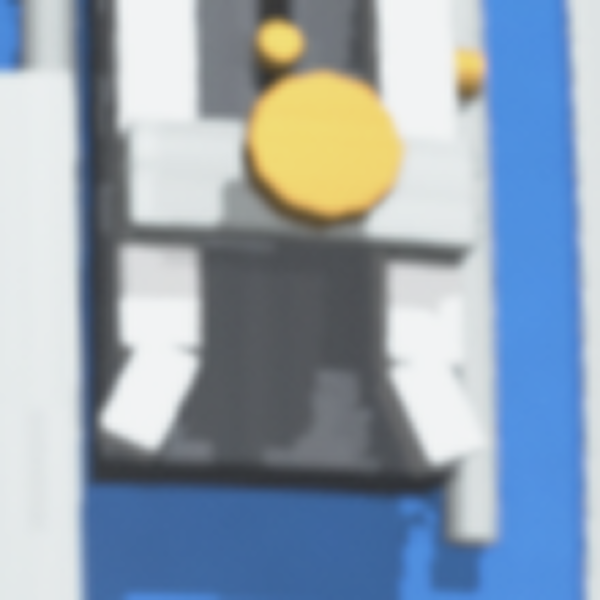

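Run:
```python
from h import *
z=np.load('w2.npz');k=dict(camera_matrix=z['K'],world_from_camera=z['T'])
c=np.array([.551,.072]);a=np.array([-.0558,.9984]);n=np.array([-a[1],a[0]])
def f(nm,cu,cv,zz):
    p=at_z(k,(340+cu/5.4545,cv/5.4545),zz,True)[:2]; d=1000*(p-c); print(nm,zz,np.round(p,4),'openerframe',np.round([d@a,d@n],1))
f('railL near',200,330,.05);f('railR near',388,330,.05);f('railR near',388,330,.04)
f('railL far',197,100,.05);f('railR far',378,100,.05);f('railR far',378,100,.04)
f('pin',281,43,.0445);f('screw',325,143,.075);f('mouthedge',280,470,.04);f('bridge front top',290,222,.06)
f('kinkL',185,345,.05);f('kinkR',392,355,.05)
```

```text
railL near 0.05 [0.5364 0.1125] openerframe [41.3 12.3]
railR near 0.05 [0.5618 0.1156] openerframe [ 42.9 -13.2]
railR near 0.04 [0.5639 0.1184] openerframe [ 45.6 -15.5]
railL far 0.05 [0.5346 0.1463] openerframe [75.1 12.2]
railR far 0.05 [0.5594 0.1497] openerframe [ 77.1 -12.7]
railR far 0.04 [0.5614 0.1537] openerframe [ 81. -15.]
pin 0.0445 [0.5466 0.159 ] openerframe [87.1 -0.5]
screw 0.075 [0.5477 0.1325] openerframe [60.6 -0.1]
mouthedge 0.04 [0.5496 0.096 ] openerframe [24.1  0. ]
bridge front top 0.06 [0.5462 0.1262] openerframe [54.4  1.8]
kinkL 0.05 [0.5345 0.1102] openerframe [39.  14.3]
kinkR 0.05 [0.5624 0.112 ] openerframe [ 39.3 -13.7]
```

Call:
{"name": "step_arm", "arguments": {"commands": [{"translation":[0,15,0],"roll":0},{"translation":[0,25,0],"roll":0},{"translation":[-1.5,8.5,10],"roll":0},{"translation":[0,0,30],"roll":0},{"translation":[0,0,30],"roll":0},{"translation":[0,0,20],"roll":0},{"translation":[0,0,10],"roll":0},{"translation":[0,0,5],"roll":0},{"translation":[0,0,0],"roll":0},{"translation":[0,0,0],"roll":0},{"translation":[0,0,0],"roll":0}]}}

```text
time: 7.68
tool_pos: [0.5575, -0.0273, 0.0568]
tool_rot: [3.139, 0.001, 1.626]
contact_force: [0.0, 0.2, -0.4]
opening: 0.0215
grip_force: 45.0
```

Call:
{"name": "step_arm", "arguments": {"commands": [{"translation":[0,-0.6,3],"roll":0},{"translation":[0,0,3],"roll":0},{"translation":[0,0,3],"roll":0},{"translation":[0,0,0.3],"roll":0},{"translation":[0,0,0],"roll":0},{"translation":[0,0,0],"roll":0}]}}

```text
time: 8.18
tool_pos: [0.5558, -0.0269, 0.0461]
tool_rot: [-3.142, 0.0, 1.626]
contact_force: [-0.7, 0.1, -1.2]
opening: 0.0218
grip_force: 45.0
```

Call:
{"name": "step_arm", "arguments": {"commands": [{"translation":[4,0,0],"roll":0},{"translation":[4,0,0],"roll":0},{"translation":[3,0,0],"roll":0},{"translation":[3,0,0],"roll":0},{"translation":[0,0,0],"roll":0}]}}

```text
time: 8.6
tool_pos: [0.5551, -0.0121, 0.0462]
tool_rot: [3.141, -0.0, 1.626]
contact_force: [0.9, 0.6, -0.1]
opening: 0.0219
grip_force: 45.0
```

Call:
{"name": "step_arm", "arguments": {"commands": [{"translation":[3,0.5,-1],"roll":0},{"translation":[4,0,0],"roll":0},{"translation":[4,0,0],"roll":0},{"translation":[4,0,0],"roll":0},{"translation":[4,0,0],"roll":0},{"translation":[4,0,0],"roll":0},{"translation":[0,0,0],"roll":0}]}}

```text
time: 9.18
tool_pos: [0.5541, 0.011, 0.0471]
tool_rot: [-3.141, -0.0, 1.626]
contact_force: [0.4, 0.2, -0.6]
opening: 0.0218
grip_force: 45.0
```

Call:
{"name": "step_arm", "arguments": {"commands": [{"translation":[4,0,0],"roll":0},{"translation":[4,0,0],"roll":0},{"translation":[4,0,0],"roll":0},{"translation":[4,0,0],"roll":0},{"translation":[4,0,0],"roll":0},{"translation":[0,0,0],"roll":0}]}}

```text
time: 9.68
tool_pos: [0.5541, 0.0271, 0.0476]
tool_rot: [3.14, 0.006, 1.628]
contact_force: [0.9, -15.6, 0.0]
opening: 0.0217
grip_force: 45.0
```

Contact at 15.6 N along the channel: the heel is butting on the pin, which puts it at about 87.5 mm, as the camera said. So the heel hangs lower than thought; I'll back off and raise.

Call:
{"name": "step_arm", "arguments": {"commands": [{"translation":[-4,0,0],"roll":0},{"translation":[-3,0,0],"roll":0},{"translation":[0,0,-1],"roll":0},{"translation":[0,0,-1],"roll":0},{"translation":[0,0,0],"roll":0},{"translation":[0,0,0],"roll":0}]}}

```text
time: 10.18
tool_pos: [0.5536, 0.0234, 0.0492]
tool_rot: [3.141, -0.0, 1.626]
contact_force: [-0.4, -0.2, -0.9]
opening: 0.0217
grip_force: 45.0
```

Run:
```python
from h import *
s=observe();k=get_calibration('wrist');im=read_camera('wrist')
print(s['tool_pos'],s['tool_rot'],s['contact_force'],s['torque'])
im2=read_camera('scene')
a=cv2.resize(im[40:300,240:420],(415,600));b=cv2.resize(im2[255:315,330:430],(380,228),interpolation=cv2.INTER_CUBIC)
o=np.zeros((600,800,3),np.uint8);o[:,:415]=a;o[:228,420:]=b;cv2.imwrite('pics/w3.png',o[:,:,::-1])
```

```text
[0.55356568 0.02340328 0.04919054] [ 3.14143460e+00 -3.59339832e-05  1.62611468e+00] [-0.35592777 -0.22733245 -0.9106262 ] [-0.09138775 -0.13085964 -0.04751655]
```

View pics/w3.png

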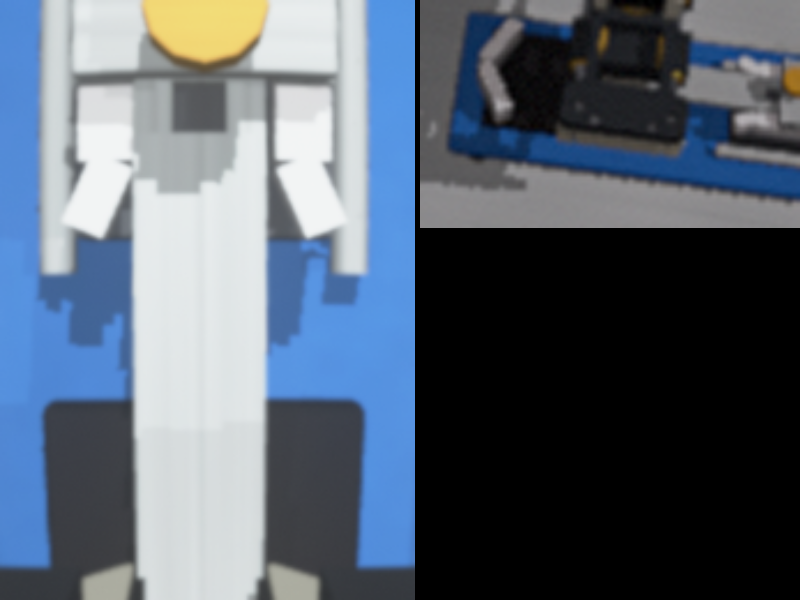

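The blade is well centred between the rails; its notch, at (200, 107) in the crop, is just short of the bridge. I'll try passing the pin at the raised height.

Call:
{"name": "step_arm", "arguments": {"commands": [{"translation":[2,0.4,0],"roll":0},{"translation":[2,0,0],"roll":0},{"translation":[2,0,0],"roll":0},{"translation":[2,0,0],"roll":0},{"translation":[0,0,0],"roll":0}]}}

```text
time: 10.7
tool_pos: [0.5534, 0.0316, 0.0491]
tool_rot: [-3.142, -0.0, 1.626]
contact_force: [0.4, -0.0, -1.6]
opening: 0.0222
grip_force: 45.0
```

Call:
{"name": "step_arm", "arguments": {"commands": [{"translation":[3,0,0],"roll":0},{"translation":[3,0,0],"roll":0},{"translation":[3,0,0],"roll":0},{"translation":[3,0,0],"roll":0},{"translation":[3,0,0],"roll":0},{"translation":[3,0,0],"roll":0},{"translation":[0,0,0],"roll":0}]}}

```text
time: 11.28
tool_pos: [0.5525, 0.0497, 0.0491]
tool_rot: [-3.142, -0.0, 1.626]
contact_force: [-0.1, -0.1, -1.3]
opening: 0.0215
grip_force: 45.0
```

Call:
{"name": "step_arm", "arguments": {"commands": [{"translation":[0,0,1],"roll":0},{"translation":[0,0,1],"roll":0},{"translation":[0,0,1],"roll":0},{"translation":[0,0,1],"roll":0},{"translation":[0,0,0.5],"roll":0},{"translation":[0,0,0],"roll":0}], "grip_force": 4}}

```text
time: 11.78
tool_pos: [0.5525, 0.0489, 0.0444]
tool_rot: [-3.141, 0.0, 1.626]
contact_force: [-0.4, 1.2, -0.8]
opening: 0.0238
grip_force: 4.0
```

Call:
{"name": "step_arm", "arguments": {"commands": [{"translation":[1.5,0,0],"roll":0},{"translation":[1.5,0,0],"roll":0},{"translation":[1.5,0,0],"roll":0},{"translation":[1.5,0,0],"roll":0},{"translation":[1,0,0],"roll":0},{"translation":[0,0,0],"roll":0}]}}

```text
time: 12.28
tool_pos: [0.5521, 0.0563, 0.0446]
tool_rot: [3.142, -0.0, 1.626]
contact_force: [-0.3, 0.9, -0.6]
opening: 0.0233
grip_force: 4.0
```

Call:
{"name": "step_arm", "arguments": {"commands": [{"translation":[1,0,0],"roll":0},{"translation":[1,0,0],"roll":0},{"translation":[1,0,0],"roll":0},{"translation":[1,0,0],"roll":0},{"translation":[1,0,0],"roll":0},{"translation":[0,0,0],"roll":0}]}}

```text
time: 12.78
tool_pos: [0.5518, 0.0613, 0.0446]
tool_rot: [-3.142, -0.0, 1.626]
contact_force: [-0.8, -0.0, -0.5]
opening: 0.0238
grip_force: 4.0
```

Call:
{"name": "step_arm", "arguments": {"commands": [{"translation":[0.7,0,0],"roll":0},{"translation":[0.7,0,0],"roll":0},{"translation":[0.6,0,0],"roll":0},{"translation":[0,0,0],"roll":0}]}}

```text
time: 13.12
tool_pos: [0.5517, 0.0631, 0.0446]
tool_rot: [-3.142, 0.0, 1.626]
contact_force: [0.5, -0.1, -0.8]
opening: 0.0238
grip_force: 4.0
```

Call:
{"name": "step_arm", "arguments": {"commands": [{"translation":[0.7,0,0],"roll":0},{"translation":[0.7,0,0],"roll":0},{"translation":[0.6,0,0],"roll":0},{"translation":[0,0,0],"roll":0}]}}

```text
time: 13.45
tool_pos: [0.5517, 0.0646, 0.0446]
tool_rot: [3.142, 0.001, 1.626]
contact_force: [0.2, -2.4, -0.5]
opening: 0.0237
grip_force: 4.0
```

Call:
{"name": "step_arm", "arguments": {"commands": [{"translation":[0.7,0,0],"roll":0},{"translation":[0.7,0,0],"roll":0},{"translation":[0,0,0],"roll":0},{"translation":[0,0,0],"roll":0}]}}

```text
time: 13.78
tool_pos: [0.5517, 0.0658, 0.0447]
tool_rot: [3.141, 0.001, 1.626]
contact_force: [0.5, -5.0, -0.1]
opening: 0.024
grip_force: 4.0
```

Run:
```python
from h import *
s=observe();k=get_calibration('wrist');im=read_camera('wrist')
print(s['tool_pos'],s['contact_force'],s['torque'],s['opening'])
im2=read_camera('top')
a=cv2.resize(im[0:260,260:400],(323,600),interpolation=cv2.INTER_CUBIC);b=cv2.resize(im2[205:255,200:270],(470,336),interpolation=cv2.INTER_CUBIC)
o=np.zeros((600,800,3),np.uint8);o[:,:323]=a;o[:336,325:795]=b;cv2.imwrite('pics/w4.png',o[:,:,::-1])
```

```text
[0.55169151 0.06578768 0.04466105] [ 0.45348622 -5.0227579  -0.09828212] [-0.92994405 -0.13751724  0.03384452] 0.02398974492109102
```

View pics/w4.png

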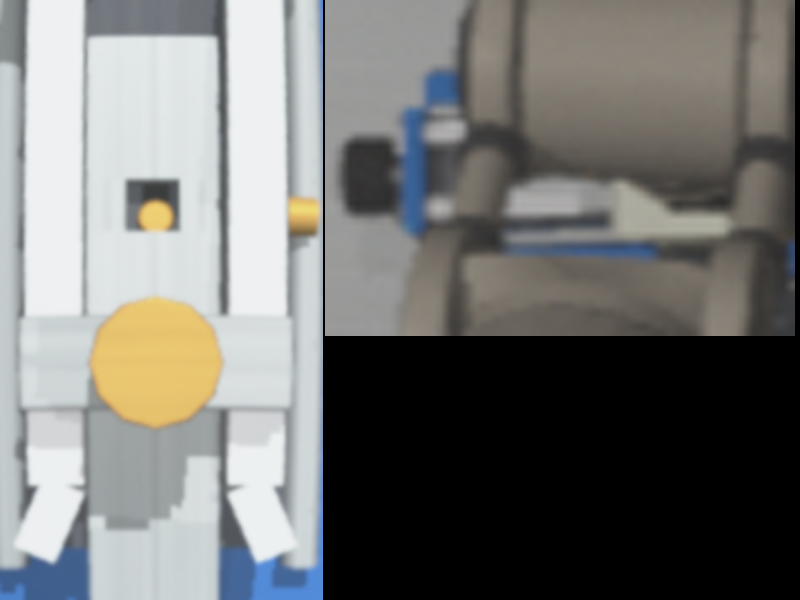

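The pin's brass head sits inside the notch window against its rear edge, at (155, 215) in the crop: it has caught. I'll ease back, lower the edge end to the bed, then let go.

Call:
{"name": "step_arm", "arguments": {"commands": [{"translation":[-1,0,0],"roll":0},{"translation":[-0.7,0,0],"roll":0},{"translation":[0,0,1],"roll":0},{"translation":[0,0,1],"roll":0},{"translation":[0,0,1],"roll":0},{"translation":[0,0,1],"roll":0},{"translation":[0,0,0],"roll":0},{"translation":[0,0,0],"roll":0}]}}

```text
time: 14.55
tool_pos: [0.5517, 0.0649, 0.0407]
tool_rot: [3.142, -0.0, 1.626]
contact_force: [-0.5, 0.9, 1.0]
opening: 0.0236
grip_force: 4.0
```

Call:
{"name": "step_arm", "arguments": {"commands": [{"translation":[0,0,0],"roll":0},{"translation":[0,0,0],"roll":0},{"translation":[0,0,0],"roll":0},{"translation":[0,0,0],"roll":0},{"translation":[0,0,0],"roll":0}], "fingers": 0.45}}

```text
time: 14.97
tool_pos: [0.5516, 0.0647, 0.0406]
tool_rot: [-3.142, 0.0, 1.626]
contact_force: [0.3, -0.6, -0.4]
opening: 0.0412
grip_force: 0.0
```

Call:
{"name": "step_arm", "arguments": {"commands": [{"translation":[0,0,-5],"roll":0},{"translation":[0,0,-15],"roll":0},{"translation":[0,0,-30],"roll":0},{"translation":[0,0,-30],"roll":0},{"translation":[0,0,-20],"roll":0},{"translation":[0,0,0],"roll":0},{"translation":[0,0,0],"roll":0}]}}

```text
time: 15.55
tool_pos: [0.5523, 0.0647, 0.1421]
tool_rot: [3.138, 0.0, 1.626]
contact_force: [-0.3, -0.3, -0.2]
opening: 0.0411
grip_force: 0.0
```

Run:
```python
from h import *
s=observe();k=get_calibration('wrist');im=read_camera('wrist');cv2.imwrite('pics/w5full.png',im[:,:,::-1])
print(s['tool_pos'],s['contact_force'],s['opening'])
np.savez('w5.npz',K=k['camera_matrix'],T=k['world_from_camera'])
cv2.imwrite('pics/w5.png',cv2.resize(im[0:270,250:430],(400,600),interpolation=cv2.INTER_CUBIC)[:,:,::-1])
c=np.array([.551,.072]);a=np.array([-.0558,.9984]);n=np.array([-a[1],a[0]])
for o in (50.5,51.5,52.5):
  for z in (.040,.0445):
    print(o,z,'edge tip(z+2)',project(k,[*(c+a*(o-70)/1e3),z+.002],True).round(1),'heel',project(k,[*(c+a*(o+70)/1e3),z+.004],True).round(1),'w/2 edge',[project(k,[*(c+a*(o+x)/1e3+n*.012*sg),z+.004],True).round(1).tolist() for x in(-50,60) for sg in(-1,1)])
```

```text
[0.55232741 0.0647362  0.14205797] [-0.3244805  -0.25965719 -0.24171092] 0.04112336913073767
50.5 0.04 edge tip(z+2) [325.4 267.3] heel [325.1  69.5] w/2 edge [[342.3, 241.1], [308.3, 241.1], [342.8, 83.6], [307.4, 83.6]]
50.5 0.0445 edge tip(z+2) [325.4 269.2] heel [325.1  68.1] w/2 edge [[342.6, 242.6], [308.1, 242.6], [343.1, 82.3], [307.1, 82.4]]
51.5 0.04 edge tip(z+2) [325.4 266. ] heel [325.1  68.2] w/2 edge [[342.3, 239.7], [308.3, 239.8], [342.8, 82.2], [307.4, 82.2]]
51.5 0.0445 edge tip(z+2) [325.4 267.9] heel [325.1  66.7] w/2 edge [[342.6, 241.2], [308.0, 241.2], [343.1, 80.9], [307.1, 81.0]]
52.5 0.04 edge tip(z+2) [325.4 264.7] heel [325.1  66.8] w/2 edge [[342.3, 238.3], [308.3, 238.4], [342.8, 80.8], [307.4, 80.8]]
52.5 0.0445 edge tip(z+2) [325.4 266.5] heel [325.1  65.3] w/2 edge [[342.6, 239.8], [308.0, 239.8], [343.1, 79.5], [307.1, 79.5]]
```

View pics/w5.png

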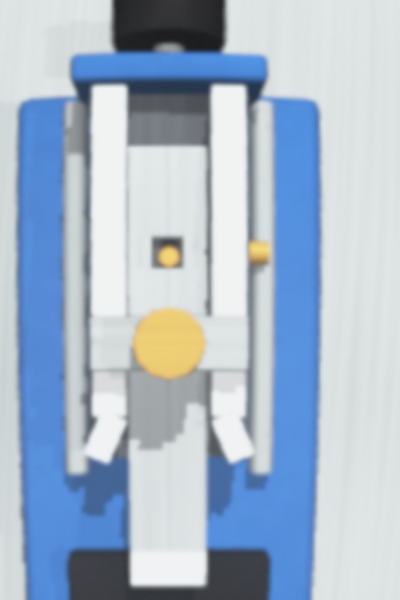

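The blade is straight in the channel and released, with the pin inside the notch at (169, 257) in the crop. Heel-to-edge length is 198.4 px, against about 198 expected flat and 201 if raised, so it lies on the bed. Handing in.

```bash
python3 -c "
from cell import *
print(hand_in())"
```

```text
the job is handed in; nothing more can be done
None
```

I fitted the blade in the opener, bevel up and heel first under the bridge. In the last wrist picture the notch is over the pin and the blade lies flat. I let go, left everything else where it was, and handed the job in at about 15.6 s. On the way in, the heel bumped the pin once at 15.6 N before I raised it over.

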